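# Hold a moisture meter square on the marked spot of a tilted board

### The arm

A 6-joint arm with a two-finger parallel gripper is mounted at the origin on a cart in front of the work surface, level with it; the furniture and walls round the work are solid. World frame = base frame: x ahead of the robot, y to its left, z up, the work surface at z = 0. Lengths are in m, angles in degrees, forces in N, time in s.
With the tool pointing down it reaches from about 0.325 to 0.75 m from the base axis. Payload 7.6 kg.
Tool frame: the origin (TCP) lies midway between the tips of the shut fingers; the grasp point (between the pads) lies 19 mm behind it; z points along the fingers, y is the line along which they close (so a half turn about z gives the same grasp; the last joint's range is limited). The gripper opens to 85 mm and grips with 20 to 120 N. Pads are 22 mm wide; open, the fingers measure 114 mm over their backs; the gripper's body (76 mm by 85 mm) begins 54 mm behind the grasp point. The pads swing forward as they close: fully open they stand 13 mm farther back than shut.
Start: joints at [-80.518, 2.991, 80.254, -0, 96.75, -4.028], TCP at [0.123, -0.51, 0.231] pointing down, gripper open.
Joint ranges: [-166.34, 166.34], [-52.06, 124.39], [6.96, 135.62], [-60.46, 240.46], [14.63, 156.25], [-167.68, 167.68]. Speed limits (degrees/s): [147.25, 147.25, 172.46, 180, 180, 180].

### API

Orientations are given as [roll, pitch, yaw] about the fixed x, y, z axes, in that order (R = Rz(yaw) Ry(pitch) Rx(roll)).
In Python, from cell import env, cams, order, trace gives the robot as it stands.
- The arm moves only by the tool apply_moves, never from a script. Its argument "steps" is a list that holds one entry, the list of rows, each a list of 7 numbers: the gripper command: -1 is fully open, 1 is shut, values between are in proportion, then the shift along the world's x, y, z in cm, then the turn, a rotation vector about the world's x, y, z in rad. A call has 1 to 12 rows; each row is the pose to reach, as a shift and turn from the pose commanded when the call began; what a row does not reach only later rows make up. A row lasts 1/10 s, in which the tool goes at most 50 mm and 8.59 degrees, less where a joint would pass 70% of its speed; a pose out of reach is approached as far as the arm can. A call with a gripper value outside its range is refused whole. The fingers move at their own pace and stop on an object; the grip force is fixed at half the most. Time passes only in rows, so rows that repeat a pose let the fingers close. It gives the time, the measured TCP pose, the force, the opening and the grip force at its end, in the units of the state.
- env.get_obs(): the state, without advancing time (a new reading comes with each control period).
- cams.snapshot(name): name is "side" or "top"; returns (picture, depth): 384x512x3 uint8, red, green, blue; 384x512 float32, m along the optical axis (not along the pixel's ray), 0 where there is no reading.
- cams.camera_params(name): a dict with "fx", "fy", "cx", "cy" (pixels), "k1" (the pictures are not rectified: a ray, as slopes to the right and down, at radius r is drawn at 1 + k1 r^2 times it, then the intrinsics apply), "rvec" (rotation vector, rad) and "tvec" (3), from world to camera coordinates, as OpenCV has them. Camera axes: x right, y down, z forward; pixel columns grow to the right and rows downward; lengths in m; the calibration is good to about 2 mm. A picture is of the moment at which its call begins. camera_params takes no time and is no camera call.
- order.job_done(): hands the job in; it is judged then, once.
Trained networks look in the newest picture that a camera, given by its name, has taken for a name from the list of things; names that differ only in an ending like _2 or _b are one class to them, and where a whole thing is asked for, a point or a joint stands for the part that bears it (a point fixed in the world has none). Each returns a list of dicts, best first, with "conf" (0 to 1); they miss things now and then, are a little off and sometimes report something else, mostly with a low value. They report only what shows in the picture. A call takes as long as a camera call. They do not tell look-alikes from the thing itself.
- trace(camera, target): "pixels" (384x512 bool, what is visible of it) and "extent" ([left, top, right, bottom] in pixels, round what is visible of it).
The state is a dict: "time": time; "joints": joint angles; "joint_vel": joint speeds; "joint_torque": joint torques, N m; "tool_pos": TCP position; "eef_rot": TCP orientation; "ft_force": force on the tool from outside, world axes, zero at the start; "wrist_torque": the same for the moment, N m; "width": opening from 0.0 (shut) to 1.0 (fully open); "finger_force": force on a finger pad.
Only numpy, scipy, OpenCV 4.12 (cv2) and the standard library are available. Lean on these libraries where they do the work, as an engineer would, in place of code of your own. Each camera call takes 0.05 s, during which the arm holds its last target. There are 200 camera calls.

### The job

Check whether the wooden serving board is dry: take the yellow moisture meter out of its cradle and put its ball tip on the centre of the white ring on the board, held square to the tilted board face and pressed gently, so that the spring-loaded ball is about half-way in. Do not push the board to another angle or disturb the things around, and finish while still holding the meter there: do not let go or put it down.

Things in the scene. Friction and masses are not known exactly. Their poses are not given: they have to be found in the camera images.
- meter: The yellow moisture meter, loose, about 0.18 kg. Origin at the lowest point of its ball with the spring out; z up along the handle, a flat-sided bar 34 mm along x, 24 mm along y, from z = 45 to 160 mm. Below it a black collar, then the steel ball, 16 mm across, on the axis. It starts upright in the cradle, origin 5 mm above the worktop, upper 88 mm of the handle free.
- meter_mid (a point): The meter's centre, on its axis, 80 mm above the ball tip and 80 mm below the top of the handle; axes as the meter's. Best gripped from above across the 24 mm flat sides (along y), about 50 mm above this point.
- head_tip (a point): The lowest point of the meter's steel ball: the point to set on the board. It moves up along the meter's axis with the spring.
- meter_head (a joint): How far the spring-loaded ball is pressed into the meter (m): 0 fully out, 0.010 fully in. The spring needs about 1.2 N to start and 4 N per further 10 mm (about 3.2 N half-way in).
- cradle: The grey and black charging cradle, fixed to the worktop: 90 x 80 mm (x, y), 72 mm high, origin at the centre of its underside, z up. A pocket 39 x 29 mm and 22 mm deep in its top holds the foot of the handle with 2.5 mm to spare on each side; the ball hangs in a well below. The meter comes out straight up, clear after 67 mm.
- stand: The steel stand that carries the board, fixed to the worktop; foot 170 x 230 mm (x, y), origin at the centre of its underside, x away from the board's low edge. The board rises toward +x of the stand.
- board: Wooden serving board, 184 x 290 x 19 mm (x, y, z), fastened on the stand's tilting rest, 9 to 24 degrees from level, low edge toward the robot side. Origin at the centre of its underside; its z axis is square to the face and points up out of it; y is level.
- tilt_rest (a joint): Tilt of the board from level (rad), 0 is level. Stiff friction hinge along the low front edge; it stays where it is left and a light press does not move it.
- spot (a point): Centre of the white ring (outer diameter 31 mm, flat, painted) on the upper face of the board; axes as the board's, z square out of the face.
- board_corner (a point): The rear left corner of the board's upper face (high edge, at the board's +y end).
- white_mug: White mug, 80 mm across and 91 mm high, a bystander; origin at the centre of its underside.
- yellow_capsule: Yellow coffee capsule, 36 mm across, 28 mm high, a bystander; origin at its underside.
- green_capsule: Green coffee capsule, 36 mm across, 28 mm high, a bystander; origin at its underside.
- salt_shaker: Small salt shaker with grey top, 44 mm across, 90 mm high, a bystander; origin at its underside.
Not all that is in view belongs to the job. What is shaped like the cradle but blue is not meant.

How it is judged (in metres and radians):
On the way:
1. the meter is lifted clear out of its cradle in the gripper (contact force between the fingers and meter above 1 N and contact force between meter and cradle below 0.05 N and height (world z) of meter_mid above 0.14 m), for 0.2 s.
At the end, for the whole second after the job is handed in: The gripper holds the meter, which rests on nothing but the board: its ball presses on the board with 1 to 7 N and is 2 to 8 mm in (of 10), its tip within 10 mm of the centre of the white ring, the meter's axis within 0.15 rad of square to the board face, at rest (contact force between the fingers and meter above 1 N and contact force between meter and cradle below 0.05 N and contact force between meter and board between 1 and 7 N and value of joint meter_head between 0.002 and 0.008 m and distance between head_tip and spot below 0.01 m and angle between the z axis of meter and the z axis of board, either way round below 0.15 rad and linear speed of meter below 0.02 m/s); the arm keeps its last pose, push and grip.
It fails at once if the meter is pressed on the board with more than 15 N (contact force between meter and board above 15 N).
It fails at once if the board is pushed to another angle (corner moved more than 8 mm) (distance of board_corner from where it was at the start of the episode above 0.008 m).
It fails at once if a bystander is moved more than 30 mm (distance of any of white_mug, yellow_capsule, green_capsule, salt_shaker from where it was at the start of the episode above 0.03 m).
It also fails if it takes over 35 s, if anything falls off the work surface, if the arm or the gripper's body presses on something with over 40 N, if the wrist force passes 120 N, or if a joint passes its speed limit or range.

## Working session

There is one attempt and no reset: what is moved stays moved. The work goes in short steps, Python scripts to look and compute and a tool call to move; the robot and the scene stay as the last step left them, time stands still between calls to the robot, and variables do not carry over. Pictures are saved under pics/ and viewed, at most 10 in all, crops included, and the job is handed in when it is done.

Besides the shell and the picture viewer there is one more tool, called after "Request:" in YAML: its name, and indented under it one key for each argument. apply_moves: Moves the arm, as the interface text tells. Its arguments: {"type":"object","properties":{"steps":{"type":"array","items":{"type":"array","items":{"type":"array","items":{"type":"number"}}}}},"required":["steps"]}

```bash
mkdir -p pics
cat > h.py <<'E'
import numpy as np, cv2
from cell import env, cams, order, trace
def cam(n):
    p=cams.camera_params(n); K=np.array([[p['fx'],0,p['cx']],[0,p['fy'],p['cy']],[0,0,1.]])
    return K,np.array([p['k1'],0,0,0,0.]),cv2.Rodrigues(np.array(p['rvec'],float))[0],np.array(p['tvec'],float),p
def snap(n,f=None):
    im,d=cams.snapshot(n)
    if f: cv2.imwrite('pics/'+f,im[:,:,::-1])
    return im,d
def cloud(n,d):
    K,D,R,t,p=cam(n); h,w=d.shape
    uv=np.stack(np.meshgrid(np.arange(w),np.arange(h)),-1).reshape(-1,1,2).astype(float)
    s=cv2.undistortPoints(uv,K,D).reshape(h,w,2)
    P=np.dstack([s,np.ones((h,w))])*d[...,None]
    W=(P-t)@R; W[d<=0]=np.nan
    return W
def proj(n,X):
    K,D,R,t,p=cam(n)
    return cv2.projectPoints(np.asarray(X,float).reshape(-1,1,3),np.array(p['rvec'],float),t,K,D)[0].reshape(-1,2)
E
python3 - <<'E'
from h import *
a,d=snap('top'); b,e=snap('side')
cv2.imwrite('pics/both.png',cv2.resize(np.vstack([a,b])[:,:,::-1],None,fx=.78,fy=.78))
np.savez('s0.npz',a=a,d=d,b=b,e=e)
Wc={'top':cloud('top',d),'side':cloud('side',e)}
for n in('top','side'):
  K,D,R,t,p=cam(n);print(n,-R.T@t)
  for k in('meter','cradle','board','white_mug','yellow_capsule','green_capsule','salt_shaker','spot'):
    for r in trace(n,k)[:2]:
      print(n,k,round(r['conf'],2),np.round(r['extent']),np.round(np.nanmedian(Wc[n][r['pixels']],0),3),np.round(np.nanpercentile(Wc[n][r['pixels']],[2,98],axis=0),3).tolist())
print(env.get_obs())
E
```

```text
top [ 0.27895287 -0.0086771   1.32680888]
top meter 0.52 [197. 198. 207. 216.] [0.502 0.166 0.159] [[0.489, 0.152, 0.051], [0.525, 0.19, 0.17]]
top cradle 0.92 [192. 188. 223. 226.] [0.493 0.161 0.069] [[0.456, 0.121, 0.011], [0.555, 0.213, 0.079]]
top cradle 0.72 [235. 192. 261. 223.] [0.508 0.021 0.065] [[0.464, -0.022, 0.002], [0.556, 0.063, 0.076]]
top board 0.8 [280. 179. 371. 247.] [ 0.494 -0.235  0.068] [[0.398, -0.376, 0.048], [0.59, -0.099, 0.087]]
top board 0.49 [162. 125. 193. 155.] [0.757 0.284 0.044] [[0.706, 0.227, 0.002], [0.783, 0.322, 0.093]]
top white_mug 0.57 [161. 120. 196. 152.] [0.757 0.284 0.041] [[0.706, 0.226, 0.0], [0.799, 0.322, 0.093]]
top salt_shaker 0.57 [355. 146. 373. 162.] [ 0.703 -0.367  0.061] [[0.691, -0.389, 0.002], [0.732, -0.352, 0.092]]
top spot 0.87 [278. 176. 374. 250.] [ 0.494 -0.234  0.068] [[0.398, -0.375, 0.047], [0.591, -0.097, 0.088]]
side [0.4673836  1.0283819  0.57425009]
side meter 0.7 [254. 190. 278. 235.] [0.508 0.18  0.123] [[0.49, 0.026, 0.052], [0.537, 0.188, 0.166]]
side meter 0.45 [207. 144. 222. 170.] [ 0.708 -0.356  0.045] [
[... 909 characters left out ...]
-0.082, 0.087]]
{'time': 0.9, 'joints': array([-8.05182508e+01,  2.99028989e+00,  8.02535806e+01,  2.72839991e-03,
        9.67476983e+01, -4.02795210e+00]), 'joint_vel': array([-0.01206489,  0.02030434, -0.09089576,  0.0507896 ,  0.06590481,
        0.05908975]), 'joint_torque': array([-8.70818731e-04, -3.81533504e+01, -3.60315764e+01, -1.14576428e-04,
        1.28744709e-04, -2.09869404e-05]), 'tool_pos': array([ 0.12268549, -0.51049821,  0.23133381]), 'eef_rot': array([ 1.79991399e+02, -2.11052619e-03,  1.35100223e+01]), 'ft_force': array([0.51683018, 0.40675075, 0.3282114 ]), 'wrist_torque': array([-0.04145521, -0.03505664, -0.0313016 ]), 'finger_force': 0.0, 'width': 0.9959457957504632}
```

View pics/both.png

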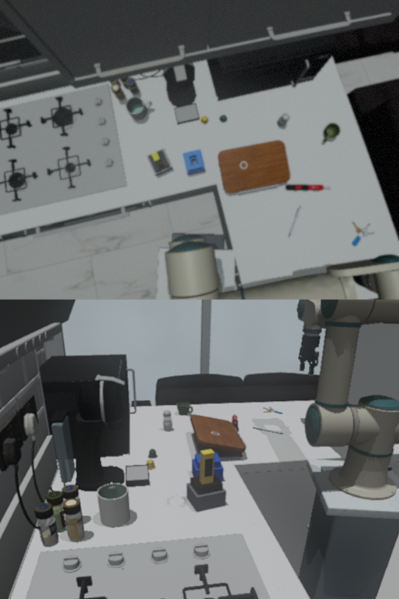

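The top view shows the grey cradle with the yellow meter at about (203,205) full-res. The blue look-alike is at (248,207), and the yellow capsule at (262,153) is also yellow but small. The board is at (325,213) with its ring near (312,212). I choose the meter in the grey cradle and will check it in a crop.

Run:
```python
from h import *
z=np.load('s0.npz'); a,d,b,e=[z[k] for k in'adbe']
A=cv2.resize(a[170:255,185:385],None,fx=4,fy=4,interpolation=cv2.INTER_CUBIC)
B=cv2.resize(b[140:275,195:345],None,fx=4,fy=4,interpolation=cv2.INTER_CUBIC)[:,:]
B=cv2.resize(B,None,fx=.45,fy=.45)
cv2.imwrite('pics/crop.png',np.vstack([A,np.pad(B,((0,0),(0,800-B.shape[1]),(0,0)))])[:,:,::-1])
C={'top':(a,cloud('top',d)),'side':(b,cloud('side',e))}
def rect(P): 
    r=cv2.minAreaRect((P[:,:2]*1000).astype(np.float32)); return np.round(r[0],1),np.round(r[1],1),round(r[2],1)
for n,(im,W) in C.items():
    hsv=cv2.cvtColor(im,cv2.COLOR_RGB2HSV); H,S,V=[hsv[...,i].astype(int) for i in range(3)]
    X=W[...,0];Y=W[...,1];Z=W[...,2]
    y=(abs(H-27)<8)&(S>110)&(X>.4)&(X<.6)&(Y>.08)&(Y<.26)&(Z>.08)
    P=W[y]; print(n,'yellow',y.sum(),P.min(0).round(3),P.max(0).round(3)); 
    T=P[P[:,2]>.155]; print(' top',len(T),T.mean(0).round(4) if len(T) else'',rect(T) if len(T)>3 else '')
    c=(abs(Z-.072)<.006)&(X>.42)&(X<.6)&(Y>.1)&(Y<.26); print(' cradle top',c.sum(),rect(W[c]),np.nanmedian(Z[c]))
    q=(X>.38)&(X<.61)&(Y>-.39)&(Y<-.07)&(Z>.03)&(Z<.12)&(H<20)&(S>90)
    P=W[q]; 
    for _ in range(4):
        m=P.mean(0); u,s,vt=np.linalg.svd(P-m,full_matrices=False); nn=vt[2]*np.sign(vt[2,2]); r=(P-m)@nn; P=P[abs(r)<max(.004,2*r.std())]
    print(' board n',nn.round(4),'tilt',np.degrees(np.arccos(nn[2])),'az',np.degrees(np.arctan2(-nn[1],-nn[0])),m.round(4),r.std(),rect(P))
    w=(abs((W-m)@nn)<.008)&(X>.41)&(X<.58)&(Y>-.36)&(Y<-.1)&(S<90)
    k,l,st,ce=cv2.connectedComponentsWithStats(w.astype(np.uint8))
    for i in range(1,k):
        if st[i,4]>=8:
            uv=ce[i]; K,D,R,t,p=cam(n); s=cv2.undistortPoints(uv.reshape(1,1,2),K,D).ravel(); o=-R.T@t; ray=R.T@np.r_[s,1]; L=((m-o)@nn)/(ray@nn)
            print(' ring?',st[i],uv.round(1),(o+L*ray).round(4),(W[l==i].min(0)).round(3),W[l==i].max(0).round(3))
```

```text
top yellow 78 [0.49  0.153 0.146] [0.521 0.182 0.171]
 top 76 [0.5057 0.1685 0.1644] (array([506.3, 169. ]), array([29.7, 23.2]), 29.2)
 cradle top 295 (array([508. , 169.9]), array([74.5, 64. ]), 26.9) 0.07178174241639264
 board n [-0.2081 -0.045   0.9771] tilt 12.291732402820449 az 12.208523951017371 [ 0.4936 -0.2345  0.0677] 0.001976512146300219 (array([ 493.9, -234.4]), array([174.1, 284.4]), 12.5)
 ring? [286 188  28   6  31] [298.9 190.4] [ 0.5641 -0.1436  0.0869] [ 0.554 -0.189  0.082] [ 0.573 -0.101  0.092]
 ring? [307 206  11  12  87] [311.9 211.2] [ 0.4989 -0.1884  0.071 ] [ 0.48  -0.205  0.063] [ 0.516 -0.172  0.077]
 ring? [285 230   2   9  10] [285.5 234. ] [ 0.4234 -0.1033  0.0588] [ 0.411 -0.105  0.051] [ 0.436 -0.101  0.061]
 ring? [336 234  27   7  54] [348.8 237.4] [ 0.4185 -0.3129  0.0481] [ 0.41  -0.357  0.04 ] [ 0.431 -0.271  0.054]
side yellow 270 [0.491 0.156 0.081] [0.528 0.191 0.168]
 top 137 [0.5085 0.1765 0.1631] (array([509.3, 170.4]), array([34.8, 27.2]), 33.4)
 cradle top 455 (array([508.5, 171.4]), array([75.3, 69.6]), 26.0) 0.0726134206157684
 board n [-0.2112 -0.0451  0.9764] tilt 12.470716971420568 az 12.046499658972674 [ 0.495  -0.2132  0.0694] 0.0009940965756578804 (array([ 495.9, -227. ]), array([174.4, 284.7]), 12.0)
 ring? [301 165   5   9  10] [303.  168.7] [ 0.4163 -0.2761  0.0495] [ 0.411 -0.322  0.041] [ 0.422 -0.24   0.05 ]
 ring? [270 168  12   7  58] [275.4 171.2] [ 0.5001 -0.1905  0.0716] [ 0.483 -0.216  0.067] [ 0.517 -0.166  0.077]
 ring? [295 189  12   4  24] [301.5 190.3] [ 0.4233 -0.0914  0.0595] [ 0.41  -0.109  0.049] [ 0.441 -0.1    0.059]
```

View pics/crop.png

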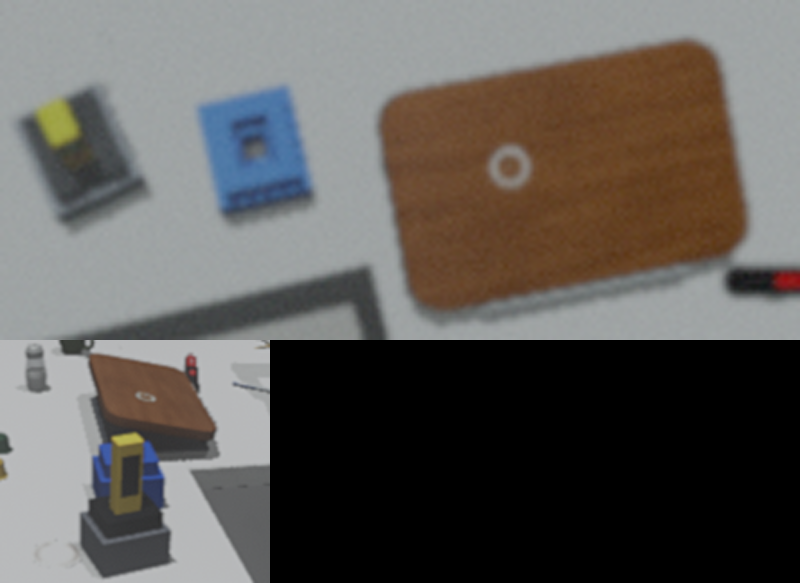

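The crop confirms the yellow meter stands in the grey cradle, at crop (60,125). The blue cradle is empty. Both cameras agree: meter axis at about (0.507, 0.1695), yaw about 27°, and ring at about (0.4995, -0.1895, 0.0713). The board normal is (-0.21, -0.045, 0.977). I'll move above the meter.

Request:
apply_moves:
  steps:
    - [[-1,3.8,6.8,0,0,0,0.1],[-1,7.7,13.6,0,0,0,0.236],[-1,11.5,20.4,0,0,0,0.236],[-1,15.4,27.2,0,0,0,0.236],[-1,19.2,34,0,0,0,0.236],[-1,23,40.8,0,0,0,0.236],[-1,26.9,47.6,0,0,0,0.236],[-1,30.7,54.4,0,0,0,0.236],[-1,34.6,61.2,0,0,0,0.236],[-1,38.4,68,0,0,0,0.236],[-1,38.4,68,0,0,0,0.236],[-1,38.4,68,0,0,0,0.236]]

```text
time: 2.1
tool_pos: [0.4184, 0.0141, 0.2317]
eef_rot: [179.9, -0.1, 27.1]
ft_force: [0.8, -1.9, 0.3]
width: 1.0
finger_force: 0.0
```

Request:
apply_moves:
  steps:
    - [[-1,0,0,0,0,0,0]]

```text
time: 2.2
tool_pos: [0.4189, 0.0166, 0.2309]
eef_rot: [-179.9, -0.0, 27.5]
ft_force: [-0.0, -0.1, 0.1]
width: 0.999
finger_force: 0.0
```

Request:
apply_moves:
  steps:
    - [[-1,2.2,3.8,0,0,0,0],[-1,4.4,7.6,0,0,0,0],[-1,6.6,11.4,0,0,0,0],[-1,8.8,15.3,0,0,0,0],[-1,8.8,15.3,0,0,0,0],[-1,8.8,15.3,0,0,0,0],[-1,8.8,15.3,0,0,0,0]]

```text
time: 2.9
tool_pos: [0.5056, 0.1639, 0.2316]
eef_rot: [180.0, -0.0, 27.0]
ft_force: [0.2, -1.1, -0.4]
width: 0.999
finger_force: 0.0
```

Run:
```python
from h import *
b,e=snap('side'); o=env.get_obs(); print(o['tool_pos'],o['eef_rot'])
p=proj('side',[o['tool_pos'],[.507,.1695,.165],o['tool_pos']*[1,1,0]+[0,0,.165]]);print(p)
im=b[120:280,180:340].copy()
for q in p: cv2.circle(im,tuple(int(v) for v in (q-[180,120]).round()),1,(255,0,0),-1)
cv2.imwrite('pics/above.png',cv2.resize(im,None,fx=3,fy=3)[:,:,::-1])
```

```text
[0.50557139 0.16376142 0.23183248] [ 1.79971477e+02 -3.72090537e-02  2.69469371e+01]
[[268.52400411 164.50795844]
 [266.62781162 194.57018261]
 [267.45596195 193.46587392]]
```

View pics/above.png

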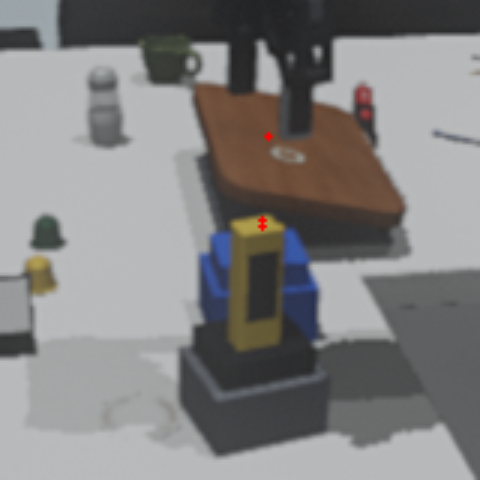

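Fingers straddle the handle, with the TCP mark at (268,137) centred between them and over the yellow handle top. I'll descend part way first.

Request:
apply_moves:
  steps:
    - [[-1,0,0.2,-2.5,0,0,0],[-1,0,0.2,-5,0,0,0],[-1,0,0.2,-5,0,0,0],[-1,0,0.2,-5,0,0,0],[-1,0,0.2,-5,0,0,0]]

```text
time: 3.45
tool_pos: [0.5064, 0.1667, 0.1834]
eef_rot: [180.0, -0.2, 27.0]
ft_force: [-0.7, -0.2, 0.1]
width: 1.001
finger_force: 0.0
```

Request:
apply_moves:
  steps:
    - [[-1,0.05,0.3,-3,0,0,0],[-1,0.05,0.3,-5,0,0,0],[-1,0.05,0.3,-6.6,0,0,0],[-1,0.05,0.3,-6.6,0,0,0],[-1,0.05,0.3,-6.6,0,0,0],[-1,0.05,0.3,-6.6,0,0,0]]

```text
time: 4.05
tool_pos: [0.5072, 0.1701, 0.1173]
eef_rot: [180.0, -0.2, 27.0]
ft_force: [0.0, -0.4, -0.3]
width: 1.0
finger_force: 0.0
```

Request:
apply_moves:
  steps:
    - [[0.2,0,0,0,0,0,0],[0.6,0,0,0,0,0,0],[1,0,0,0,0,0,0],[1,0,0,0,0,0,0],[1,0,0,0,0,0,0],[1,0,0,0,0,0,0],[1,0,0,0,0,0,0],[1,0,0,0,0,0,0]]

```text
time: 4.85
tool_pos: [0.5064, 0.17, 0.1155]
eef_rot: [180.0, -0.0, 27.0]
ft_force: [-0.2, -0.3, 1.2]
width: 0.273
finger_force: 59.2
```

Request:
apply_moves:
  steps:
    - [[1,0,0,1,0,0,0],[1,0,0,3,0,0,0],[1,0,0,5,0,0,0],[1,0,0,7,0,0,0],[1,0,0,9,0,0,0],[1,0,0,11,0,0,0],[1,0,0,12,0,0,0],[1,0,0,12,0,0,0],[1,0,0,12,0,0,0],[1,0,0,12,0,0,0]]

```text
time: 5.85
tool_pos: [0.5057, 0.1698, 0.2338]
eef_rot: [-180.0, 0.1, 27.0]
ft_force: [0.4, -1.2, -2.7]
width: 0.269
finger_force: 58.8
```

Run:
```python
from h import *
b,e=snap('side'); o=env.get_obs(); print(o['tool_pos'],o['eef_rot'],o['ft_force'],o['width'])
T=o['tool_pos']
p=proj('side',[T+[0,0,-.111],T+[0,0,.049]]);print(p)
cv2.imwrite('pics/lift.png',cv2.resize(b[90:270,190:350],None,fx=3,fy=3,interpolation=cv2.INTER_CUBIC)[:,:,::-1])
```

```text
[0.50576785 0.16984406 0.23390952] [-1.79974751e+02  1.37459102e-01  2.70307540e+01] [ 0.45008154  0.40611585 -2.88349954] 0.2736420230141363
[[266.5496288  212.11839797]
 [269.11340311 142.13555618]]
```

View pics/lift.png

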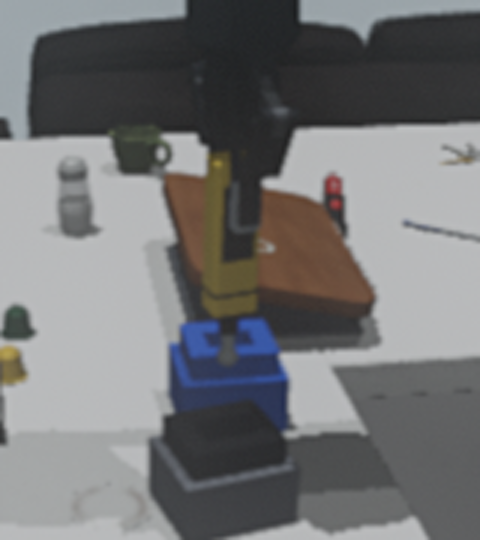

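The meter hangs upright in the gripper, clear of the cradle. Its ball is at crop (229,362), within 1.5 px of prediction. I'll carry it to above the ring and tilt.

Request:
apply_moves:
  steps:
    - [[1,-0.2,-2,0,0,0,0],[1,-0.6,-5.5,0,0,0,0],[1,-1,-9.5,0,0,0,0],[1,-1.4,-13.5,0,0.005,-0.03,0],[1,-1.8,-17.5,0,0.015,-0.07,0],[1,-2.2,-21.5,0,0.024,-0.11,0],[1,-2.6,-25.5,0,0.032,-0.15,0],[1,-3,-29.5,0,0.04,-0.19,0],[1,-3.4,-33,0,0.045,-0.212,0],[1,-3.7,-35.5,0,0.045,-0.212,0],[1,-3.8,-36.6,0,0.045,-0.212,0],[1,-3.8,-36.6,0,0.045,-0.212,0]]

```text
time: 7.1
tool_pos: [0.4678, -0.1969, 0.2345]
eef_rot: [176.8, -11.9, 27.2]
ft_force: [0.1, 0.5, -1.0]
width: 0.276
finger_force: 59.1
```

Request:
apply_moves:
  steps:
    - [[1,0,0,0,0,0,0],[1,0,0,0,0,0,0],[1,0,0,0,0,0,0]]

```text
time: 7.4
tool_pos: [0.4685, -0.195, 0.2354]
eef_rot: [176.7, -12.0, 27.5]
ft_force: [-0.6, 0.2, -2.8]
width: 0.274
finger_force: 59.1
```

```bash
cat > t.py <<'E'
from h import *
from scipy.spatial.transform import Rotation as Ro
S=np.array([.4995,-.1895,.0713]); n=np.array([-.2097,-.045,.9767]); n/=np.linalg.norm(n)
o=env.get_obs(); T=o['tool_pos']; zt=Ro.from_euler('xyz',o['eef_rot'],degrees=True).as_matrix()[:,2]
tip=T+.111*zt
print('tool',T,o['eef_rot'],'F',o['ft_force'],'n.F',o['ft_force']@n,o['wrist_torque'],'ang',np.arccos(-zt@n))
print('tip',tip,'height',(tip-S)@n,'lateral',(tip-S)-((tip-S)@n)*n)
E
python3 - <<'E'
from t import *
a,d=snap('top'); b,e=snap('side')
A=cv2.resize(a[165:255,270:390],None,fx=4,fy=4,interpolation=cv2.INTER_CUBIC)
B=cv2.resize(b[100:220,210:330],None,fx=4,fy=4,interpolation=cv2.INTER_CUBIC)
cv2.imwrite('pics/over.png',cv2.resize(np.vstack([A,B]),None,fx=.7,fy=.7)[:,:,::-1])
print(proj('side',[tip,S])-[210,100],proj('top',[tip,S])-[270,165])
E
```

```text
tool [ 0.46849235 -0.19498356  0.23535472] [176.72935141 -11.99046016  27.47018297] F [-0.56165018  0.21880246 -2.75707291] n.F -2.5849761758451417 [-0.03331113  0.1420719   0.02094613] ang 0.0006540095815350064
tip [ 0.4918404  -0.18998237  0.12695335] height 0.055986181591742346 lateral [0.00408104 0.00203708 0.00097006]
[[69.04034228 53.73130091]
 [65.61162227 71.38691623]] [[45.00770811 45.4433058 ]
 [42.30384452 46.04075889]]
```

View pics/over.png

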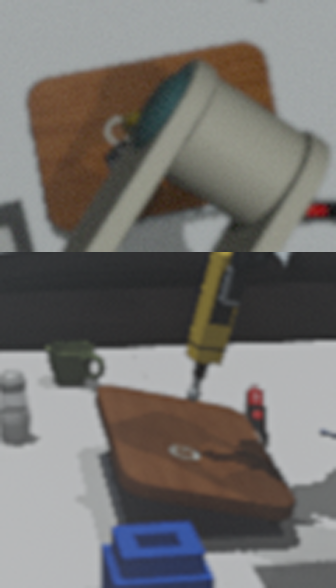

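The side view shows the ball at crop (194,398) above and square to the board, with the ring at (185,451). Both are within 2 px of the computed tip and spot. I'll descend along the normal to about 8 mm off.

Request:
apply_moves:
  steps:
    - [[1,0.2,0,-1.5,0,0,0],[1,0.4,0,-3,0,0,0],[1,0.5,0,-4,0,0,0],[1,0.6,0,-4.8,0,0,0],[1,0.6,0,-4.8,0,0,0],[1,0.6,0,-4.8,0,0,0],[1,0.6,0,-4.8,0,0,0]]

```text
time: 8.2
tool_pos: [0.4745, -0.1962, 0.1882]
eef_rot: [176.7, -12.0, 27.4]
ft_force: [-0.3, 0.2, -2.8]
width: 0.274
finger_force: 59.2
```

Run:
```python
from t import *
b,e=snap('side')
print(proj('side',[tip,S]))
B=cv2.resize(b[130:200,240:320],None,fx=6,fy=6,interpolation=cv2.INTER_CUBIC)
cv2.imwrite('pics/near.png',B[:,:,::-1])
```

```text
tool [ 0.47451296 -0.19622398  0.18821403] [176.65240679 -12.02871368  27.38783927] F [-0.25060203  0.24143915 -2.78444183] n.F -2.6779555428956203 [-0.00178046  0.17192709 -0.0004465 ] ang 0.0022320185263565366
tip [ 0.49799929 -0.19135602  0.07983647] height 0.008736048920044783 lateral [ 3.31288833e-04 -1.46288450e-03  3.72833590e-06]
[[276.2658988  168.49839892]
 [275.61162227 171.38691623]]
```

View pics/near.png

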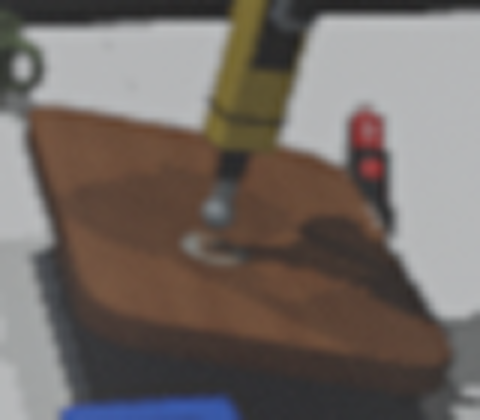

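Ball bottom at crop (217,226), directly above the ring at (212,246). I'll step down in small increments and watch the force (baseline Fz ≈ -2.8 N).

Request:
apply_moves:
  steps:
    - [[1,0.07,0.05,-0.3,0,0,0],[1,0.15,0.1,-0.7,0,0,0],[1,0.19,0.1,-0.9,0,0,0],[1,0.19,0.1,-0.9,0,0,0],[1,0.19,0.1,-0.9,0,0,0],[1,0.19,0.1,-0.9,0,0,0]]

```text
time: 8.85
tool_pos: [0.4761, -0.1951, 0.1784]
eef_rot: [176.7, -12.0, 27.4]
ft_force: [-0.7, -0.5, -1.9]
width: 0.275
finger_force: 59.2
```

```bash
python3 t.py
```

```text
tool [ 0.4761308  -0.19505528  0.17837249] [176.71961478 -11.98643749  27.37665983] F [-0.73577135 -0.50583324 -1.90163043] n.F -1.6803174431532308 [-0.07266067  0.18196578 -0.05598862] ang 0.000875719918331536
tip [ 0.49948868 -0.19011254  0.06997056] height -0.0012685616775482513 lateral [-2.77349353e-04 -6.69623732e-04 -9.03995364e-05]
```

Contact may be starting (about +1 N). I'll press 2.5 mm more.

Request:
apply_moves:
  steps:
    - [[1,0.03,0,-0.12,0,0,0],[1,0.05,0,-0.25,0,0,0],[1,0.05,0,-0.25,0,0,0],[1,0.05,0,-0.25,0,0,0]]

```text
time: 9.25
tool_pos: [0.4767, -0.1951, 0.176]
eef_rot: [176.7, -12.0, 27.4]
ft_force: [-0.9, 0.5, -0.0]
width: 0.271
finger_force: 59.4
```

```bash
python3 t.py
```

```text
tool [ 0.47666561 -0.19505265  0.17597787] [176.71424733 -11.99262351  27.3791235 ] F [-0.93882921  0.51834376 -0.0144649 ] n.F 0.1594237692533841 [0.0523943  0.26133282 0.01655062] ang 0.0010060763283606447
tip [ 0.50003833 -0.1901128   0.067579  ] height -0.0037197160402462847 lateral [-2.41716402e-04 -7.80187632e-04 -8.78431175e-05]
```

Request:
apply_moves:
  steps:
    - [[1,0.02,0,-0.07,0,0,0],[1,0.02,0,-0.07,0,0,0],[1,0.02,0,-0.07,0,0,0],[1,0.02,0,-0.07,0,0,0],[1,0.02,0,-0.07,0,0,0]]

```text
time: 9.75
tool_pos: [0.4768, -0.1951, 0.1752]
eef_rot: [176.7, -12.0, 27.4]
ft_force: [-0.4, 0.3, 0.2]
width: 0.273
finger_force: 59.5
```

Run:
```python
from t import *
f=[]
for i in range(5):
    b,e=snap('side'); f.append(env.get_obs()['ft_force']@n)
print(np.round(f,2),np.mean(f)+2.65)
W=cloud('side',e); print(trace('side','board')[0]['conf'])
z=np.load('s0.npz'); W0=cloud('side',z['e'])
m=(abs((W0-S)@n)<.004)&(W0[...,1]<-.1)&(W0[...,1]>-.35); dd=((W-W0)@n)[m]; print('board shift',np.nanmedian(dd))
cv2.imwrite('pics/press.png',cv2.resize(b[130:200,240:320],None,fx=6,fy=6,interpolation=cv2.INTER_CUBIC)[:,:,::-1])
```

```text
tool [ 0.47684895 -0.19505566  0.17520643] [176.71687478 -11.9901105   27.37719198] F [-0.43738009  0.32229109  0.16373604] n.F 0.23714337939530714 [0.11511317 0.17941833 0.02075562] ang 0.0009486024330005454
tip [ 0.50021533 -0.19011424  0.06680627] height -0.00451151851773458 lateral [-2.30759718e-04 -8.17263220e-04 -8.71988920e-05]
[1.04 0.46 0.2  0.72 0.94] 3.325180635814592
0.86
board shift 0.00012511494410139638
```

View pics/press.png

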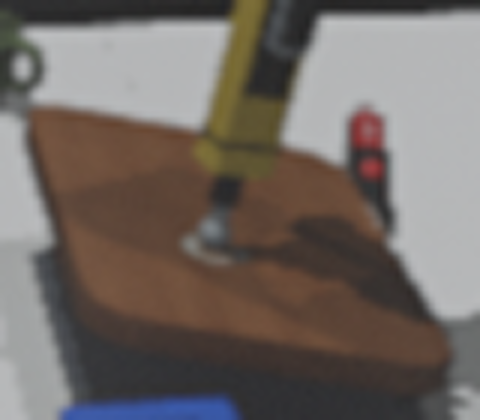

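The ball at crop (212,245) sits on the ring centre and the meter is square to the board. The averaged force of about 3.3 N means the ball is about half-way in, and the board has not moved. I'm handing in.

```bash
python3 -c "
from cell import order; print(order.job_done())"
```

```text
the job is handed in; nothing more can be done
None
```

The job is handed in with the gripper still holding the meter square on the white ring at about 3.3 N (ball about 5 mm in, estimated from the force); the board showed no movement, and the judging result was not reported back.

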